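Tip the shaping plate out of its holder and lay it on the rest

ROBOT

A 6-joint arm with a two-finger parallel gripper is mounted at the origin on a cart in front of the work surface, level with it; the furniture and walls round the work are solid. World frame = base frame: x ahead of the robot, y to its left, z up, the work surface at z = 0. Lengths are in m, angles in rad, forces in N, time in s.
With the tool pointing down it reaches from about 0.35 to 0.85 m from the base axis. Payload 8.1 kg.
Tool frame: the origin (TCP) lies on the centre line of the jaws, within the pads' length; the fingertips stand 8 mm ahead of it and the grasp point (between the pads) lies 11 mm behind it (manip.finger_overhang is the distance from the TCP to the fingertips, in m); z points along the fingers, y is the line along which they close (so a half turn about z gives the same grasp; the last joint's range is limited). The gripper opens to 85 mm and grips with 20 to 120 N. Pads are 22 mm wide; open, the fingers measure 114 mm over their backs; the gripper's body (76 mm by 85 mm) begins 54 mm behind the grasp point. The pads swing forward as they close: fully open they stand 13 mm farther back than shut.
Start: joints at [1.109, 0.13, 1.488, -0, 1.523, -0.085], TCP at [0.221, 0.558, 0.239] pointing down, gripper open.
Joint ranges: [-2.96, 2.96], [-0.89, 2.26], [0.02, 2.5], [-1.34, 4.48], [0, 2.73], [-2.66, 2.66]. Speed limits (rad/s): [2.39, 2.39, 2.79, 3.14, 3.14, 3.14].

INTERFACE

Orientations are given as a rotation vector (axis times angle).
In Python, from workcell import manip gives the robot as it stands. Calls block until the motion is done:
- manip.move_pose(position, orientation): joint-space move of the TCP to a pose.
- manip.movel(position, orientation=None, rate=0.15, guard=None): straight line of the TCP; orientation=None keeps the orientation; rate is the mean speed in m/s. With guard (N) it stops when the force on the tool has changed by that much, and returns True; else False.
- manip.set_joints(angles): joint-space move.
- manip.release() and manip.gripper_close(f_grip=None): open the fingers fully, or close them until they stop; f_grip is the grip in N (None keeps the last).
- manip.hold(seconds).
- manip.inverse_kinematics(position, orientation): joint angles nearest the present ones, or None.
- manip.grab_frame(name): name is "scene" or "top" or "wrist"; returns the picture (400x640x3 uint8, blue, green, red); there is no depth.
- manip.camera_info(name): a dict with "vertical_fov" (degrees; the focal length in pixels is half the picture's height over the tangent of half this angle, whatever the lens; pixels are square), "cx", "cy" (the principal point, pixels), "view" (4x4, takes a point from world to camera coordinates); the wrist camera has in their place "mount" (4x4, takes a point from camera to tool coordinates, whose origin is the TCP and whose axes are the flange's). Camera axes: x right, y down, z forward; pixel columns grow to the right and rows downward; lengths in m; the calibration is good to about 2 mm. A picture is of the moment at which its call begins: read the wrist's pose just before it. camera_info takes no time and is no camera call.
A pose or a line that the arm cannot do raises manip.PlanningError and nothing moves.
- manip.job_done(): hands the job in; it is judged then, once.
Readings, each from a call of its own:
- manip.current_t(): time.
- manip.current_qpos(): joint angles.
- manip.current_joint_velocities(): joint speeds.
- manip.current_effort(): joint torques, N m.
- manip.current_tcp_pos(): TCP position.
- manip.current_orientation(): TCP orientation.
- manip.current_wrist_force(): force on the tool from outside, world axes, zero at the start.
- manip.current_torque(): the same for the moment, N m.
- manip.current_gripper_width(): opening from 0.0 (shut) to 1.0 (fully open).
- manip.current_finger_force(): force on a finger pad.
Only numpy, scipy, OpenCV 4.12 (cv2) and the standard library are available. Lean on these libraries where they do the work, as an engineer would, in place of code of your own. Each camera call takes 0.05 s, during which the arm holds its last target. There are 200 camera calls.

TASK

The dark shaping plate lies flush in its metal holder with no room for fingers. Push down the plate's end under the tube-rest bars, reaching in slantwise beneath them, until it bears on the sprung rubber buffer hidden in the well and you feel it yield a few millimetres, but do not drive the buffer to its end; the plate then stays tipped with its other end up. Take it by the raised end, draw it out from under the bars and lay it gently down flat, same face up, centred and lengthwise on the two steel ribs of the wooden rest, without disturbing the loose crucible and dropper bottle.

Things in the scene. Friction and masses are not known exactly. Their poses are not given: they have to be found in the camera images.
- holder: Fixed aluminium block 96 (x) x 182 (y) x 80 mm on a thin foot; origin under its centre, y lengthwise, at the start away from the robot (yaw -1.57 +-0.25 rad), front (-x) to the left. Pocket in its top: x +-30.5, y -72.5 to 75, 22 mm deep (rim z 80). Walls 17.5 mm thick, up to the rim, but along y 20 to 92 the front wall is cut down to z 38 so that a slanting finger can follow the plate down.
- tip_edge (a point): Tipping edge, 22 mm under the rim at holder y = 3: the pocket floor ends here and the deep well begins (y 3 to 75). Pressed at its +y end the plate turns about this edge; over about 16 degrees it stays tipped by itself, resting 18 to 30 degrees over on the buffer, its -y end just above the rim. It may slide up to 7 mm to +y as it tips.
- press_spot (a point): Where to press: on the plate's upper face as it lies flush, in the rim plane, holder x = -12, y = 58; axes as the holder's. No straight-down way past the bars: come from the front (-x) with the tool leaning about 40 degrees, fingertips pointing to +x and down, then push straight down.
- bar_tip (a point): Front tip (holder x = -18, z 130) of the middle one of five level round steel tube-rest bars along x, 8 mm thick with 11 mm ball tips, at holder y 12, 30, 48, 66, 84, over the well half of the plate (z 124 to 136). They run back to a post and rail behind the block at x 40 to 62, y 2 to 94, up to z 136.
- plate_center (a point): Centre of the loose dark plate, 56 (x) x 140 (y) x 22 mm (z), 0.14 to 0.27 kg, centre of mass at its centre. Axes are the plate's: y lengthwise, +y to the end under the bars at the start, z out of the upper face. It starts flush in the pocket with 2 to 5 mm of gap around it.
- plate: The same plate; origin at the centre of its underside, axes as those of plate_center.
- buffer (a joint): Compression of the sprung rubber buffer under the plate in the well (18 mm thick, holder x 0, y 58): 0 free, 0.010 m at its end, 1.2 N per mm. Its free top is 20 to 28 mm below the pocket floor; which is not told: feel for it. A press of 5 to 8 N squeezes it 3 to 7 mm. It must yield over 2 mm; over 9 mm (11 N) is too much.
- rest_top (a point): Centre of the rest's bearing plane, 21 mm above the bench: the tops of two steel ribs along x (76 x 14 mm, at y +-45) on a fixed plywood board 86 (x) x 170 (y) x 12 mm. y is lengthwise, away from the robot (yaw -1.67 to -1.17 rad); the plate's length goes along it, either way round.
- rest: The same rest; origin at the centre of its underside on the bench.
- crucible: Bystander: loose off-white crucible 50 mm wide, 42 mm high; origin at the centre of its underside.
- oil_bottle: Bystander: loose small brown dropper bottle, 33 mm wide, 102 mm high; origin at the centre of its underside.

How it is judged:
On the way, in this order (a step that is already met when the one before it is completed fails the run):
1. the plate's end is pressed down onto the buffer and squeezes it by over 2 mm, the plate tipped (value of joint buffer above 0.002 m and angle between plate_center's own z axis and vertical above 0.28 rad), for 0.05 s.
2. let go, the plate stands tipped by itself, untouched by the fingers (contact force between the fingers and plate below 0.05 N and value of joint buffer below 0.0015 m and angle between plate_center's own z axis and vertical above 0.28 rad), for 0.2 s.
3. the plate is lifted clear of the holder (z of plate_center in the frame of holder above 0.12 m), for 0.1 s.
At the end, for the whole second after the job is handed in: The plate lies flat and still on the rest's two ribs, upper face still up (tilt under 0.08 rad), its centre within 25 mm of the rest's centre and its length within 0.2 rad of the rest's, released (horizontal distance between plate_center and rest_top below 0.025 m and z of plate_center in the frame of rest_top between 0.006 and 0.016 m and angle between the y axis of plate_center and the y axis of rest_top, either way round below 0.2 rad and angle between plate_center's own z axis and vertical below 0.08 rad and linear speed of plate below 0.02 m/s); the robot touches nothing.
It fails at once if the buffer is driven to its end (over 9 mm) (value of joint buffer above 0.009 m).
It fails at once if the crucible is moved more than 20 mm (distance of crucible from where it was at the start of the episode above 0.02 m).
It fails at once if the dropper bottle is moved more than 20 mm (distance of oil_bottle from where it was at the start of the episode above 0.02 m).
It fails at once if the plate is dropped: it strikes the rest hard (contact force between plate and rest above 60 N).
It also fails if it takes over 61 s, if anything falls off the work surface, if the arm or the gripper's body presses on something with over 40 N, if the wrist force passes 120 N, or if a joint passes its speed limit or range.

## Working session

There is one attempt and no reset: what is moved stays moved. The work goes in short steps, each a Python script; the robot and the scene stay as the last script left them, time stands still between calls to the robot, and variables do not carry over. Pictures are saved under pics/ and viewed, at most 13 in all, crops included, and the job is handed in when it is done.

```bash
ls; mkdir -p pics; python3 - <<'E'
from workcell import manip
import cv2,numpy as np
for n in ("scene","top"):
    im=manip.grab_frame(n); cv2.imwrite(f"pics/{n}0.png",im)
    c=manip.camera_info(n); print(n,c["vertical_fov"],c["cx"],c["cy"],np.round(c["view"],4).tolist())
print(manip.camera_info("wrist"),manip.finger_overhang,manip.current_orientation(),manip.current_t())
E
```

```text
pics
scene 50.80763985861201 316.44656104225453 201.2942918731449 [[0.5928, -0.8052, 0.0142, -0.3925], [-0.4143, -0.32, -0.8521, 0.3518], [0.6906, 0.4993, -0.5233, 0.5422], [0.0, 0.0, 0.0, 1.0]]
top 57.94938244938839 316.8813103212375 200.02767192473567 [[-0.0123, -0.9997, 0.0205, -0.0073], [-0.9826, 0.0083, -0.1856, 0.6474], [0.1853, -0.0224, -0.9824, 0.8142], [0.0, 0.0, 0.0, 1.0]]
{'vertical_fov': 66.00780339034361, 'cx': 317.78193198619726, 'cy': 200.3123297992056, 'mount': array([[-3.43062730e-04, -9.65484614e-01, -2.60459868e-01,
         6.54276429e-02],
       [ 9.99999941e-01, -3.27013999e-04, -1.04951775e-04,
         7.72729345e-04],
       [ 1.61553012e-05, -2.60459889e-01,  9.65484669e-01,
        -1.35142606e-01],
       [ 0.00000000e+00,  0.00000000e+00,  0.00000000e+00,
         1.00000000e+00]])} 0.008 [-5.88363809e-01 -3.08552444e+00  2.61387023e-03] 0.1
```

View pics/scene0.png

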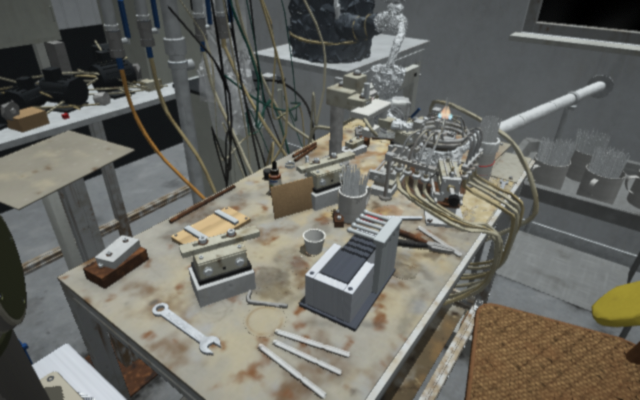

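View pics/top0.png

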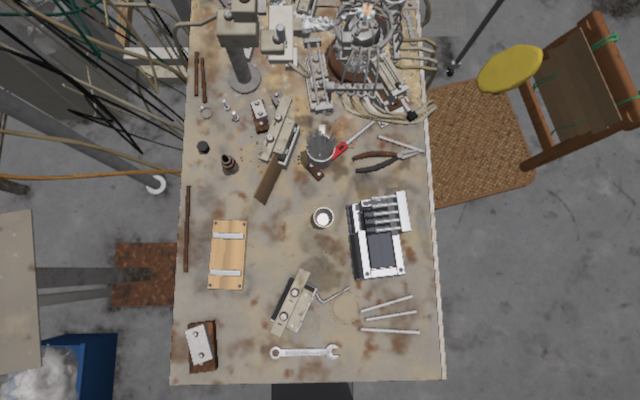

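```bash
python3 - <<'E'
import cv2,numpy as np
im=cv2.imread("pics/top0.png")
a=cv2.resize(im[180:290,335:425],None,fx=5.4,fy=5.4,interpolation=cv2.INTER_CUBIC)
b=cv2.resize(im[210:300,200:256],None,fx=5.4,fy=5.4,interpolation=cv2.INTER_CUBIC)
h=max(a.shape[0],b.shape[0])
o=np.zeros((h,a.shape[1]+b.shape[1],3),np.uint8);o[:a.shape[0],:a.shape[1]]=a;o[:b.shape[0],a.shape[1]:]=b
cv2.imwrite("pics/crop0.png",o);print(a.shape,b.shape)
E
```

```text
(594, 486, 3) (486, 302, 3)
```

View pics/crop0.png

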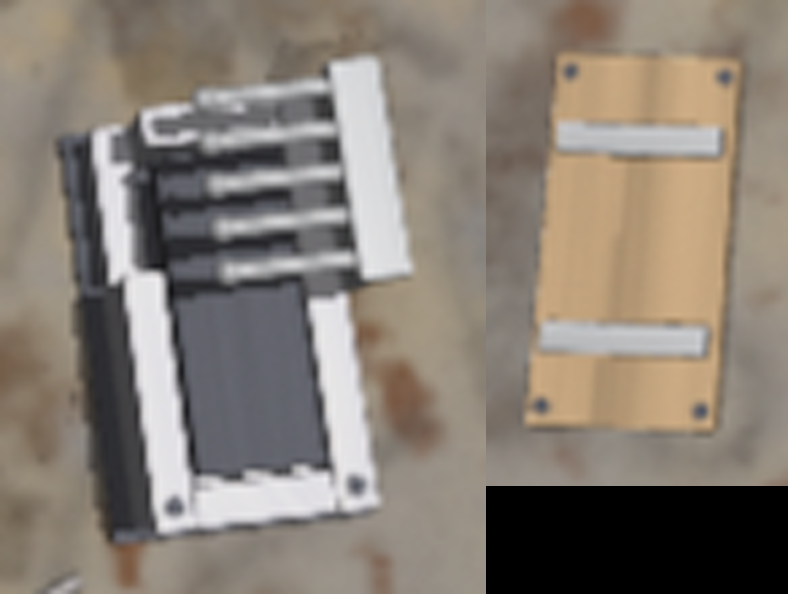

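```bash
cat > h.py <<'E'
import numpy as np,cv2
from workcell import manip
from scipy.optimize import least_squares
from scipy.spatial.transform import Rotation as R
def cam(n):
    c=manip.camera_info(n); f=200/np.tan(np.radians(c["vertical_fov"]/2))
    if n=="wrist":
        T=np.eye(4);T[:3,:3]=R.from_rotvec(manip.current_orientation()).as_matrix();T[:3,3]=manip.current_tcp_pos()
        V=np.linalg.inv(T@c["mount"])
    else: V=np.array(c["view"])
    return f,c["cx"],c["cy"],V
def proj(C,P):
    f,cx,cy,V=C; p=np.atleast_2d(P)@V[:3,:3].T+V[:3,3]
    return np.c_[f*p[:,0]/p[:,2]+cx,f*p[:,1]/p[:,2]+cy]
def ray(C,uv,z):
    f,cx,cy,V=C; d=V[:3,:3].T@np.array([(uv[0]-cx)/f,(uv[1]-cy)/f,1]); o=-V[:3,:3].T@V[:3,3]
    return o+d*(z-o[2])/d[2]
def tf(q,P):
    P=np.atleast_2d(P)*1.; c,s=np.cos(q[2]),np.sin(q[2])
    return np.c_[q[0]+c*P[:,0]-s*P[:,1],q[1]+s*P[:,0]+c*P[:,1],P[:,2]]
def fit(C,P,uv,q0):
    P=np.array(P)*1e-3; uv=np.array(uv,float)
    r=least_squares(lambda q:(proj(C,tf(q,P))-uv).ravel(),q0,loss="soft_l1")
    return r.x,np.round(proj(C,tf(r.x,P))-uv,1).tolist()
E
python3 - <<'E'
from h import *
C=cam("top")
P=[(-48,-91,80),(48,-91,80),(-48,20,80),(62,94,136),(62,2,136),(-30.5,-72.5,80),(30.5,-72.5,80)]+[(-18,y,130) for y in (12,30,48,66,84)]
px=[(160,533),(380,508),(125,278),(380,57),(412,270),(190,475),(330,465),(226,270),(217,228),(209,185),(203,143),(197,98)]
uv=[(335+a/5.4-.4,180+b/5.4-.4) for a,b in px]
print(fit(C,P,uv,[.6,-.15,-1.57]))
P=[(-43,85,12),(43,85,12),(43,-85,12),(-43,-85,12),(-38,52,21),(38,52,21),(38,-52,21),(-38,-52,21)]
px=[(558,54),(742,60),(714,432),(527,427),(557,122),(722,127),(706,355),(540,350)]
uv=[(200+(a-486)/5.4-.4,210+b/5.4-.4) for a,b in px]
print(fit(C,P,uv,[.6,.25,-1.57]))
print(ray(C,(322.5,213),.042),ray(C,(227,157),.1))
E
```

```text
(array([ 0.55633497, -0.15822061, -1.48306809]), [[-0.4, -0.2], [0.3, 0.2], [0.2, -1.3], [1.1, -0.7], [1.2, 0.8], [0.6, 1.6], [0.9, 0.7], [-1.6, 0.1], [-1.0, -0.2], [-0.5, -0.3], [-0.4, -0.5], [-0.4, -0.0]])
(array([ 0.522692  ,  0.20843577, -1.61399773]), [[-0.1, -0.4], [0.0, -0.3], [0.5, 0.1], [-0.3, -0.1], [0.0, -0.2], [0.2, -0.1], [0.2, 0.5], [-0.5, 0.5]])
[ 0.61825561 -0.0278388   0.042     ] [0.74466198 0.1970935  0.1       ]
```

```bash
cat >> h.py <<'E'
H=np.array([0.55633,-0.15822,-1.48307]); RS=np.array([0.52269,0.20844,-1.61400])
def hw(p,q=H): return tf(q,[p])[0]
def rot(z,y,q=H):
    z=np.array(z,float);z/=np.linalg.norm(z);y=np.array(y,float);y-=z*(y@z);y/=np.linalg.norm(y)
    return (R.from_euler('z',q[2])*R.from_matrix(np.c_[np.cross(y,z),y,z])).as_rotvec()
E
python3 - <<'E'
from h import *
for L in (40,45):
  l=np.radians(L); a=np.array([np.sin(l),0,-np.cos(l)]); p=np.array([np.cos(l),0,np.sin(l)])
  for nm,y in (("y+",[0,1,0]),("y-",[0,-1,0]),("p+",p),("p-",-p)):
    o=rot(a,y)
    for tip in ((-4,56,95),(-4,56,50)):
      t=np.array(tip)*1e-3
      for back in (.008,.13):
        j=manip.inverse_kinematics(hw(t-a*back),o); print(L,nm,tip,back,None if j is None else np.round(j,2))
E
```

```text
40 y+ (-4, 56, 95) 0.008 [ 0.06  0.33  1.68 -0.75  1.22  0.27]
40 y+ (-4, 56, 95) 0.13 [ 0.19  0.24  1.6  -0.7   1.42  0.25]
40 y+ (-4, 56, 50) 0.008 [ 0.06  0.4   1.69 -0.78  1.16  0.33]
40 y+ (-4, 56, 50) 0.13 [ 0.19  0.29  1.63 -0.71  1.36  0.3 ]
40 y- (-4, 56, 95) 0.008 None
40 y- (-4, 56, 95) 0.13 None
40 y- (-4, 56, 50) 0.008 None
40 y- (-4, 56, 50) 0.13 None
40 p+ (-4, 56, 95) 0.008 [ 0.06  0.33  1.68 -0.75  1.22  1.84]
40 p+ (-4, 56, 95) 0.13 [ 0.19  0.24  1.6  -0.7   1.42  1.82]
40 p+ (-4, 56, 50) 0.008 [ 0.06  0.4   1.69 -0.78  1.16  1.9 ]
40 p+ (-4, 56, 50) 0.13 [ 0.19  0.29  1.63 -0.71  1.36  1.87]
40 p- (-4, 56, 95) 0.008 [ 0.06  0.33  1.68 -0.75  1.22 -1.3 ]
40 p- (-4, 56, 95) 0.13 [ 0.19  0.24  1.6  -0.7   1.42 -1.32]
40 p- (-4, 56, 50) 0.008 [ 0.06  0.4   1.69 -0.78  1.16 -1.24]
40 p- (-4, 56, 50) 0.13 [ 0.19  0.29  1.63 -0.71  1.36 -1.27]
45 y+ (-4, 56, 95) 0.008 [ 0.1   0.37  1.68 -0.84  1.24  0.36]
45 y+ (-4, 56, 95) 0.13 [ 0.24  0.29  1.6  -0.78  1.45  0.33]
45 y+ (-4, 56, 50) 0.008 [ 0.1   0.44  1.68 -0.86  1.19  0.42]
45 y+ (-4, 56, 50) 0.13 [ 0.24  0.34  1.62 -0.79  1.39  0.39]
45 y- (-4, 56, 95) 0.008 None
45 y- (-4, 56, 95) 0.13 None
45 y- (-4, 56, 50) 0.008 None
45 y- (-4, 56, 50) 0.13 None
45 p+ (-4, 56, 95) 0.008 [ 0.1   0.37  1.68 -0.84  1.24  1.93]
45 p+ (-4, 56, 95) 0.13 [ 0.24  0.29  1.6  -0.78  1.45  1.9 ]
45 p+ (-4, 56, 50) 0.008 [ 0.1   0.44  1.68 -0.86  1.19  1.99]
45 p+ (-4, 56, 50) 0.13 [ 0.24  0.34  1.62 -0.79  1.39  1.96]
45 p- (-4, 56, 95) 0.008 [ 0.1   0.37  1.68 -0.84  1.24 -1.22]
45 p- (-4, 56, 95) 0.13 [ 0.24  0.29  1.6  -0.78  1.45 -1.24]
45 p- (-4, 56, 50) 0.008 [ 0.1   0.44  1.68 -0.86  1.19 -1.15]
45 p- (-4, 56, 50) 0.13 [ 0.24  0.34  1.62 -0.79  1.39 -1.18]
```

```bash
cat >> h.py <<'E'
l=np.radians(50); A=np.array([np.sin(l),0,-np.cos(l)]); PP=np.array([np.cos(l),0,np.sin(l)])
def press(c,back=0.): # contact corner c (mm, holder) -> TCP
    return hw(np.array(c)*1e-3+PP*.011-A*(.008+back))
OP=rot(A,[0,1,0])
def draw(C,im,q,segs,col=(0,0,255)):
    for s in segs:
        u=proj(C,tf(q,np.array(s)*1e-3)); cv2.line(im,*[tuple(int(v) for v in x) for x in u],col,1)
E
python3 - <<'E'
from h import *
manip.gripper_close(40)
tgt=press((-13,54,84),.16); print(tgt)
print(manip.inverse_kinematics(tgt,OP),manip.inverse_kinematics(press((-13,54,45)),OP))
manip.move_pose([0.4,0.25,0.3],OP)
manip.move_pose(tgt,OP)
C=cam("wrist"); im=manip.grab_frame("wrist")
seg=[((-48,-91,80),(48,-91,80)),((-48,-91,80),(-48,20,80)),((-30.5,20,80),(-30.5,-72.5,80)),((-48,20,80),(-30.5,20,80)),((62,2,136),(62,94,136)),((-48,20,38),(-48,92,38))]+[((-18,y,130),(40,y,130)) for y in (12,30,48,66,84)]
draw(C,im,H,seg)
cv2.imwrite("pics/w1.png",im); print(manip.current_t(),manip.current_wrist_force())
E
```

```text
[ 0.59832735 -0.01938175  0.20041481]
[ 0.33307388  0.33561127  1.56368544 -0.83823973  1.53953022  0.40619595] [ 0.13442191  0.48019886  1.67699456 -0.94313388  1.23882104  0.49475707]
3.5583 [-0.73283242  0.494504    0.23316906]
```

View pics/w1.png

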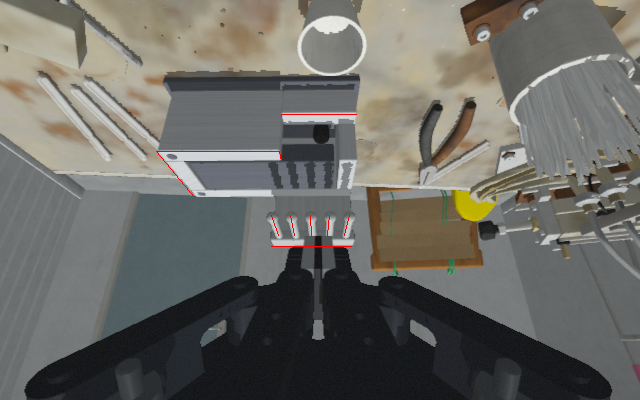

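```bash
python3 - <<'E'
from h import *
print(manip.movel(press((-13,54,84)),OP,rate=.08,guard=5),manip.current_wrist_force(),manip.current_tcp_pos()-press((-13,54,84)))
manip.hold(.2);f0=np.array(manip.current_wrist_force())
z=84; print("f0",f0)
while z>66:
    z-=2; g=manip.movel(press((-13,54,z)),OP,rate=.03,guard=6)
    f=np.array(manip.current_wrist_force())-f0; print(z,g,np.round(f,2))
    if g: break
print(manip.current_t())
E
```

```text
False [0.34724296 0.2452503  0.46082819] [0.0002567  0.00027603 0.00030669]
f0 [ 0.26635321  0.47179718 -0.82498355]
82 False [-1.3   0.36  0.16]
80 False [ 0.12 -1.08  0.62]
78 False [-0.83 -1.18  0.81]
76 False [-0.73  0.16  1.52]
74 False [ 0.8  -1.1   2.07]
72 False [ 0.16 -0.28  1.31]
70 False [-0.2  -0.58  0.72]
68 False [-1.   -0.67  1.26]
66 False [-0.05 -0.6   0.37]
8.1583
```

```bash
python3 - <<'E'
from h import *
def F():
    a=[]
    for _ in range(8): manip.hold(.02); a.append(manip.current_wrist_force())
    return np.mean(a,0)
f0=np.array([.1,.1,-.3]); z=66
while z>46:
    z-=1; g=manip.movel(press((-13,54,z)),OP,rate=.03,guard=8)
    f=F(); print(z,g,np.round(f,2))
    if g or f[2]>5: break
print(manip.current_t(),manip.current_tcp_pos()-press((-13,54,z)))
cv2.imwrite("pics/w2.png",manip.grab_frame("wrist"))
E
```

```text
65 False [-0.13 -0.13 -0.16]
64 False [0.08 0.06 0.06]
63 False [ 0.07 -0.18 -0.03]
62 False [ 0.12 -0.04  0.57]
61 False [0.48 0.12 2.5 ]
60 False [1.27 0.33 4.44]
59 False [1.82 0.94 5.62]
10.8417 [4.82366429e-04 1.64966062e-05 5.39971726e-04]
```

View pics/w2.png

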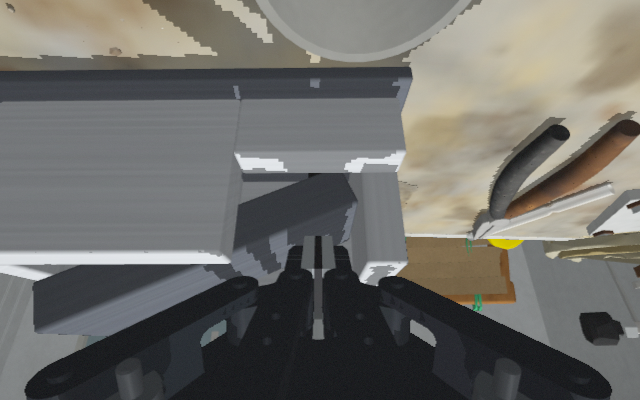

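```bash
python3 - <<'E'
from h import *
manip.movel(press((-13,54,66)),OP,rate=.03); manip.hold(.4)
manip.movel(press((-13,54,83)),OP,rate=.06)
manip.movel(press((-13,54,84),.16),OP,rate=.12)
manip.release()
C=cam("wrist"); im=manip.grab_frame("wrist"); np.save("C3.npy",np.array(C,dtype=object),allow_pickle=True)
cv2.imwrite("pics/w3.png",cv2.resize(im[60:260,120:380],None,fx=3,fy=3,interpolation=cv2.INTER_CUBIC)); print(manip.current_t())
E
```

```text
14.4333
```

View pics/w3.png

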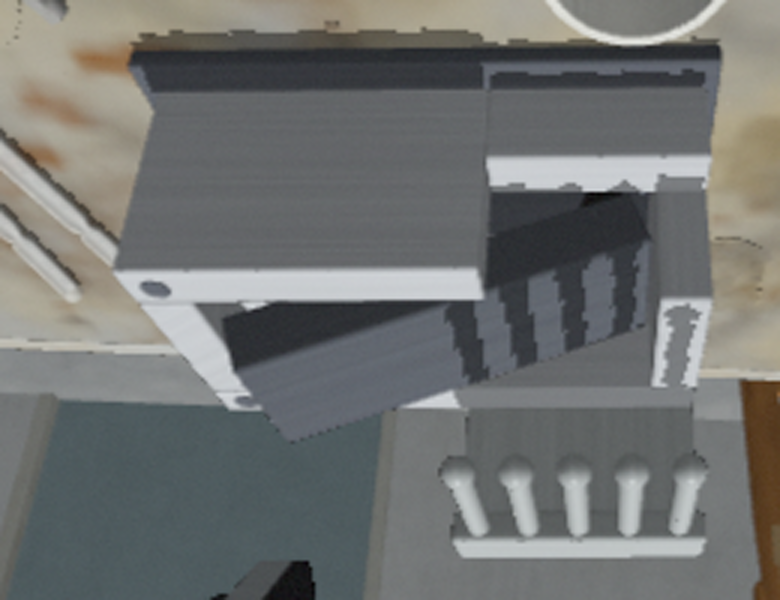

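```bash
python3 - <<'E'
from h import *
C=tuple(np.load("C3.npy",allow_pickle=True))
P=np.array([(-28,-70,22),(-28,70,22),(28,-70,22),(28,70,22),(-28,-70,0)])*1e-3
uv=np.array([(234,371),(648,238),(291,441),(645,325),(225,320)])/3.+[120-.33,60-.33]
def X(q,P): return R.from_euler('zxy',[q[4],q[3],q[5]]).apply(P)+q[:3]
f=lambda q:np.r_[(proj(C,tf(H,X(q,P)))-uv).ravel(),q[4]*20,q[5]*20]
r=least_squares(f,[0,.003,.06,-.4,0,0]); q=r.x
print(np.round(q,4),np.degrees(q[3:]),np.round(r.fun,1))
print(np.round(1e3*X(q,np.r_[P,[(28,-70,0),(-28,70,0),(0,0,.011),(0,-.07,0)]]),1))
E
```

```text
[ 0.0037  0.      0.055  -0.3538  0.0267 -0.0022] [-20.27259745   1.53183456  -0.12419747] [ 0.5  0.5  0.   0.3  0.6  0.5 -0.3 -0.2 -0.8 -1.2  0.5 -0. ]
[[-2.25000e+01 -5.87000e+01  1.00100e+02]
 [-2.62000e+01  7.26000e+01  5.16000e+01]
 [ 3.35000e+01 -5.73000e+01  9.97000e+01]
 [ 2.98000e+01  7.40000e+01  5.12000e+01]
 [-2.25000e+01 -6.63000e+01  7.95000e+01]
 [ 2.98129e+04 -6.49382e+04  2.41058e+04]
 [-2.98055e+04  6.49382e+04 -2.39957e+04]
 [ 3.70000e+00  3.80000e+00  6.53000e+01]
 [ 5.50000e+00 -6.56000e+01  7.93000e+01]]
```

```bash
cat >> h.py <<'E'
def G(p): return hw(np.array(p)*1e-3)
OV=rot([0,0,-1],[1,0,0]); OV2=rot([0,0,-1],[-1,0,0])
th=np.radians(20.3)
def rest_pose(py,pz,q=RS,t=th,tx=0.): # TCP at plate coords (tx,py,pz) mm above rib plane
    z=[0,np.sin(t),-np.cos(t)]; return hw(np.array([tx,py,21+pz])*1e-3,q),z
E
python3 - <<'E'
from h import *
for s,o in ((1,OV),(-1,OV2)):
    p,z=rest_pose(-56,11); orr=rot(z,[s,0,0],RS)
    for a in ((G((2,-47,89)),o),(G((2,-47,180)),o),(G((2,-141,195)),o),(p,orr),(p+[0,0,.15],orr)):
        j=manip.inverse_kinematics(*a); print(s,None if j is None else np.round(j,2))
E
```

```text
1 [-0.41  0.08  1.82 -0.    1.24  1.08]
1 [-0.41 -0.01  1.74 -0.    1.41  1.08]
1 [-0.51 -0.26  1.94 -0.    1.46  0.98]
1 [ 0.44 -0.15  2.22 -0.23  0.77  2.19]
1 [ 0.44 -0.38  2.1  -0.18  1.11  2.1 ]
-1 [-0.41  0.08  1.82 -0.    1.24 -2.07]
-1 [-0.41 -0.01  1.74 -0.    1.41 -2.07]
-1 [-0.51 -0.26  1.94 -0.    1.46 -2.17]
-1 [ 0.44 -0.15  2.22 -0.23  0.77 -0.95]
-1 [ 0.44 -0.38  2.1  -0.18  1.11 -1.04]
```

```bash
python3 - <<'E'
from h import *
p=np.array(manip.current_tcp_pos()); manip.movel(p+[-.06,0.0,.1],rate=.25)
manip.move_pose(G((2,-47,180)),OV)
im=manip.grab_frame("wrist")
g=manip.movel(G((2,-47,89)),OV,rate=.08,guard=5); print(g,1e3*(manip.current_tcp_pos()-G((2,-47,89))))
im2=manip.grab_frame("wrist")
cv2.imwrite("pics/w4.png",np.hstack([im,im2])[:, :][::2,::2]) if 0 else cv2.imwrite("pics/w4.png",cv2.resize(np.vstack([im,im2]),None,fx=.75,fy=.75))
print(manip.current_t(),manip.current_wrist_force())
E
```

```text
False [ 0.50851141 -0.2305714   0.7187146 ]
17.4 [0.6385705  0.69500031 0.31852828]
```

View pics/w4.png

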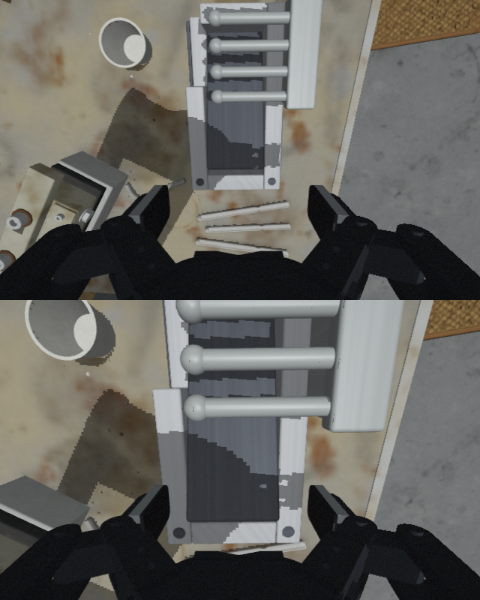

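```bash
python3 - <<'E'
from h import *
manip.gripper_close(70); print(manip.current_gripper_width(),manip.current_finger_force(),manip.current_wrist_force())
u=np.array([0,-np.cos(th),np.sin(th)])
p=np.array([2,-47,89.]); p[2]+=3
manip.movel(G(p),OV,rate=.03); print(manip.current_wrist_force())
p=p+102*u
print(manip.movel(G(p),OV,rate=.07,guard=15),manip.current_wrist_force(),manip.current_gripper_width())
p[2]+=60; print(manip.movel(G(p),OV,rate=.12),manip.current_gripper_width(),manip.current_finger_force())
C=cam("wrist"); np.save("C5.npy",np.array(C,dtype=object),allow_pickle=True)
cv2.imwrite("pics/w5.png",manip.grab_frame("wrist"))
np.save("p5.npy",np.r_[manip.current_tcp_pos(),manip.current_orientation()]); print(p,manip.current_t())
E
```

```text
0.6339698143340325 72.78962016105652 [-3.43215942  5.39605122  5.69353626]
[-1.01551733  5.56511957  1.66024953]
False [ 0.08604492  0.68326414 -2.82791049] 0.6331075627835826
False 0.6355758397518022 74.41375851631165
[   2.         -142.66467133  187.38743646] 20.3417
```

View pics/w5.png

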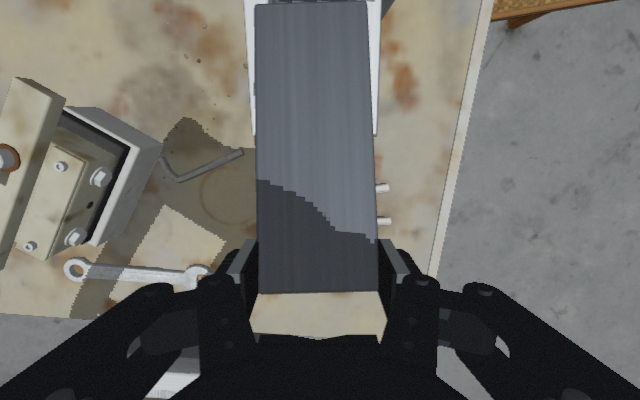

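```bash
python3 - <<'E'
from h import *
c=manip.camera_info("wrist");f=200/np.tan(np.radians(c["vertical_fov"]/2)); C=(f,c["cx"],c["cy"],np.linalg.inv(c["mount"]))
# tool frame, tool x = plate +y, tool y = plate +x, tool z down
P=np.array([(-28,70,22),(28,70,22),(-28,-70,22),(28,-70,22)])*1e-3
uv=np.array([(255.5,4),(369,1.5),(257.5,292),(378.5,292)])
B=np.array([[0,1,0],[1,0,0],[0,0,-1.]])
def X(q): return R.from_euler('zy',[q[4],q[3]]).apply(P@B.T)+q[:3]
r=least_squares(lambda q:np.r_[(proj(C,X(q))-uv).ravel(),0],[.056,0,.02,-.35,0]);q=r.x
print(np.round(q,4),np.degrees(q[3:]),np.round(r.fun,1))
u=R.from_euler('y',q[3])
print("TCP in plate",1e3*(B.T@(R.from_euler('zy',[q[4],q[3]]).inv().apply(-q[:3]))))
E
```

```text
[ 0.0475 -0.0018  0.0348 -0.3285 -0.0185] [-18.82354354  -1.05838417] [ 0.1 -0.2  0.3  0.2 -0.2  1.1 -0.2 -1.2  0. ]
TCP in plate [  0.78993819 -56.25033983  17.60071141]
```

```bash
python3 - <<'E'
from h import *
t=np.radians(19.5)
p0=np.array(manip.current_tcp_pos()); manip.movel(p0+[0,0,.07],OV,rate=.2)
q,z=rest_pose(-56,70,t=t); o=rot(z,[1,0,0],RS)
manip.move_pose(q+[0,0,.06],o); manip.movel(q,o,rate=.15)
q,_=rest_pose(-56,24,t=t); manip.movel(q,o,rate=.08,guard=8); manip.hold(.3); f0=np.array(manip.current_wrist_force())
C=cam("wrist");im=manip.grab_frame("wrist")
seg=[((-43,-85,12),(-43,85,12)),((-43,85,12),(43,85,12)),((43,85,12),(43,-85,12)),((-38,52,21),(38,52,21)),((-28,70,35),(28,70,35)),((-28,70,35),(-28,-70,35)),((28,70,35),(28,-70,35))]
draw(C,im,RS,seg); cv2.imwrite("pics/w6.png",im)
print(f0,manip.current_t(),manip.current_gripper_width())
E
```

```text
[ 0.12092593 -0.18959224 -2.08807419] 23.9417 0.633875046801059
```

View pics/w6.png

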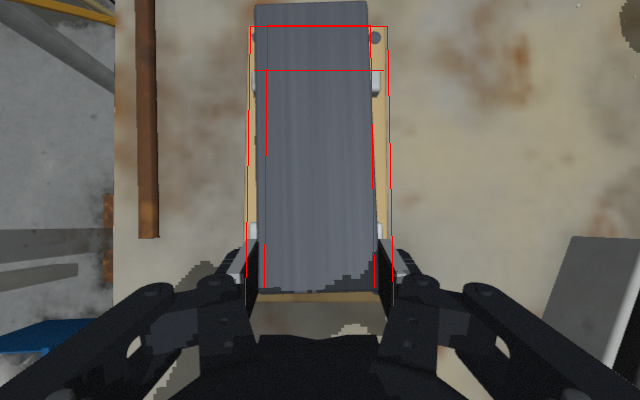

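```bash
python3 - <<'E'
from h import *
t=np.radians(19.5)
def F():
    a=[]
    for _ in range(6): manip.hold(.02); a.append(manip.current_wrist_force())
    return np.mean(a,0)
f0=F(); z=24
q,zz=rest_pose(-56,24,t=t); o=rot(zz,[1,0,0],RS)
while z>7:
    z-=1; q,_=rest_pose(-56,z,t=t,tx=1); g=manip.movel(q,o,rate=.02,guard=6); f=F()-f0; print(z,g,np.round(f,1))
    if g or f[2]>3: break
print(manip.current_t(),manip.current_torque())
C=cam("wrist");im=manip.grab_frame("wrist");draw(C,im,RS,[((-28,70,43),(28,70,43)),((-28,70,43),(-28,-70,43)),((28,70,43),(28,-70,43))]);cv2.imwrite("pics/w7.png",im)
E
```

```text
23 False [-0.  -0.4 -0.1]
22 False [ 0.2 -0.3 -0.2]
21 False [ 0.4 -0.  -0.2]
20 False [0.5 0.4 0.1]
19 False [ 0.4 -0.2 -0.1]
18 False [ 0.3  0.1 -0.6]
17 False [ 0.5  0.2 -0.8]
16 False [ 0.4  0.2 -0.3]
15 False [ 0.3 -0.3 -0.1]
14 False [-0.9 -0.3  2.7]
13 False [-5.8 -1.9 12. ]
27.8917 [ 0.03088029  0.54419482 -0.08486571]
```

View pics/w7.png

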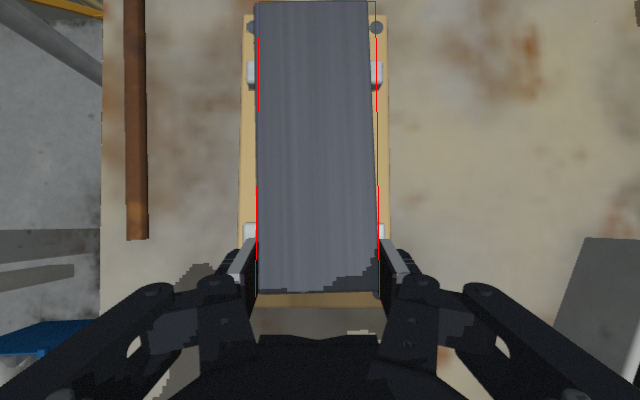

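```bash
python3 - <<'E'
from h import *
t=np.radians(19.5)
q,zz=rest_pose(-56,14,t=t,tx=1); o=rot(zz,[1,0,0],RS)
manip.movel(q,o,rate=.02); manip.release(); manip.hold(.3)
a=R.from_rotvec(o).as_matrix()[:,2]
manip.movel(q-a*.12,o,rate=.1); manip.hold(.3)
C=cam("wrist");im=manip.grab_frame("wrist");draw(C,im,RS,[((-28,70,43),(28,70,43)),((-28,70,43),(-28,-70,43)),((28,70,43),(28,-70,43)),((-28,-70,43),(28,-70,43))]);cv2.imwrite("pics/w8.png",im)
print(manip.current_t())
E
```

```text
30.6083
```

View pics/w8.png

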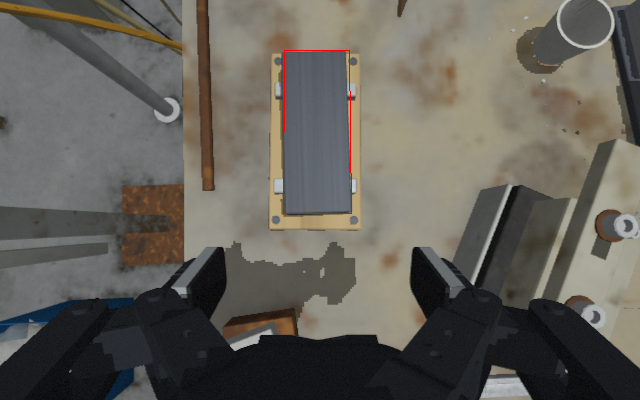

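The plate lies flat on both ribs, matching the overlay to within about 2 mm, and the gripper is clear of it.

```bash
python3 -c "
from workcell import manip
print(manip.job_done())"
```

```text
the job is handed in; nothing more can be done
None
```

The job is handed in at about 31 s: the plate was tipped on the buffer (about 6 N at the fingers), drawn out and laid flat, centred to about 2 mm on the rest; the judge's result was not shown.

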